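# Open the isolator, then engage the interlocked gas selector

## Task

Put the bench gas block into service: turn the isolator handle counter-clockwise until its drum is felt to be firmly home against the stop post (the handle's own angle does not tell you). Then turn the selector handle clockwise until the pin on its bar sits fully home in the drum's slot, and let go. Use gentle force on stop and pin, and leave the other things where they stand.

Things in the scene. Friction and masses are not known exactly. Their poses are not given: they have to be found in the camera images.
- console: White gas block fixed to the bench, 220 x 340 x 50 mm (x, y, z). Origin: centre of its underside; x to the far face with brass unions, y left, z up. On its deck: isolator axis at (-20, -55) mm, selector axis at (-20, 55), gauge (48 mm across, top 80 mm above the bench) at (78, -135), loose dropper bottle near (75, 135).
- isolator_axis (a point): On the isolator's upright axis, 90 mm above the bench. Steel drum 90 mm across, top 72 mm up, one rim slot 16 mm wide, 12 deep, and a rim lug. Turn counter-clockwise from above: 1.0 to 1.4 rad to bring the lug to the stop post (home). Only there (within about 3 degrees) does the slot face the pin. Friction 0.2 N m; stays where left.
- isolator_grip (a point): In the isolator handle's upright black grip: 16 mm across, 45 tall, foot 82 and top 127 mm above the bench; point 15 mm below the top, 75 mm from its axis. Handle and drum turn as one, but it is clamped on at an angle that varies +-0.25 rad, so it does not tell the drum's angle. Drum home: it points to console -y, +-0.25 rad; at the start roughly to the robot.
- stop_post: Upright rubber-sleeved post fixed on the deck beside the drum, 14 mm across, 20 tall; origin: centre of its foot. The drum's lug, about 55 mm from the isolator axis, rests on it when home. It may carry 25 N at most: about 18 N at the isolator's grip, besides 2.7 N of friction there.
- selector_axis (a point): On the selector's upright axis, 90 mm above the bench. The selector is a straight steel bar, 74 to 82 mm above the bench, with a handle grip at one end and a pin at the other. Friction 0.2 N m (3 N at the grip); stays where left.
- selector_grip (a point): In the selector handle's upright black grip: 16 mm across, 45 tall, foot 82 and top 127 mm above the bench; the point is 15 mm below the top, 65 mm from the selector axis, at the other end from the pin.
- tongue: Steel pin 12 mm across, hanging 18 mm down from the bar's end, 103 mm from the selector axis; origin on its axis, 51 mm above the bench. Home: bottomed in the drum's slot, 39 mm from the isolator axis, holding the drum. Drum not home: it stops on the rim, 51 mm from that axis. It may press with 15 N at most (about 24 N at the selector's grip).
- selector (a joint): Selector angle, rad: 0 to 0.25 at the start, grows clockwise seen from above; the pin meets the rim of a wrongly set drum at about 0.68 and is home, bottomed in the slot, at 0.80.
- dropper_bottle: Bystander: loose small amber dropper bottle, 26 mm across, 55 mm high, on the console's deck; origin: centre of its underside. Leave it alone.
- reagent_bottle: Bystander: amber bottle, 52 mm across, 105 mm high, left of the console; origin: centre of its underside. Leave it alone.
- swab_jar: Bystander: glass jar with steel cap, 60 mm across, 80 mm high, beyond the console; origin: centre of its underside. Leave it alone.
- specimen_cup: Bystander: open white cup, 52 mm across, 50 mm high, left of the console; origin: centre of its underside. Leave it alone.
- slide_box: Bystander: grey box 95 x 85 x 34 mm, beyond the console; origin: centre of its underside. Leave it alone.
- stain_bottle: Bystander: white bottle 40 mm across, 75 mm high, left of the console; origin: centre of its underside. Leave it alone.
- tube_rack: Bystander: rack of blue-capped tubes, 70 x 190 x 100 mm, right of the console; origin: centre of its underside. Leave it alone.

How it is judged (in metres and radians):
On the way:
1. the isolator drum has been brought firmly against its stop post (at least 2 N on the post) (contact force between stop_post and anything else above 2 N), for 0.1 s.
At the end, for the whole second after the job is handed in: The selector is home and at rest: its joint beyond 0.765 rad (home 0.80), its pin in the drum's slot within 43.5 mm of the isolator axis (bottomed: 39 mm), which holds the isolator in its home position; both handles released (value of joint selector above 0.765 rad and horizontal distance between tongue and isolator_axis below 0.0435 m and velocity of joint selector between -0.05 and 0.05 rad/s); the robot touches nothing.
It fails at once if more than 25 N on the stop post (contact force between stop_post and anything else above 25 N).
It fails at once if the selector's pin pressed on anything with more than 15 N (contact force between tongue and anything else above 15 N).
It fails at once if a bystander shifted by more than 30 mm (distance of any of dropper_bottle, reagent_bottle, swab_jar, specimen_cup, slide_box, stain_bottle, tube_rack from where it was at the start of the episode above 0.03 m).
It also fails if it takes over 70 s, if anything falls off the work surface, if the arm or the gripper's body presses on something with over 40 N, if the wrist force passes 120 N, or if a joint passes its speed limit or range.

## Robot

A 7-joint arm with a two-finger parallel gripper is mounted at the origin on the work surface. World frame = base frame: x ahead of the robot, y to its left, z up, the work surface at z = 0. Lengths are in m, angles in degrees, forces in N, time in s.
With the tool pointing down it reaches from about 0.425 to 0.875 m from the base axis. Payload 4.7 kg.
Tool frame: the origin (TCP) lies between the finger pads; the fingertips stand env.finger_overhang ahead of it and the grasp point (between the pads) lies 5 mm behind it (env.finger_overhang is the distance from the TCP to the fingertips, in m); z points along the fingers, y is the line along which they close (so a half turn about z gives the same grasp; the last joint's range is limited). The gripper opens to 87 mm and grips with 3 to 60 N. Pads are 19 mm wide; open, the fingers measure 117 mm over their backs; the gripper's body (75 mm by 190 mm) begins 51 mm behind the grasp point.
Start: joints at [65.953, 18.392, -4.016, 83.108, 1.295, 78.541, -3.26], TCP at [0.273, -0.59, 0.237] pointing down, gripper open.
Joint ranges: [-163.93, 163.93], [-17.29, 119.83], [-79.2, 71.16], [3.27, 140.29], [-89.18, 269.18], [5.43, 117.66], [-154.24, 154.24]. Speed limits (degrees/s): [147.25, 147.25, 180, 180, 180, 180, 180].

## Interface

Orientations are given as [roll, pitch, yaw] about the fixed x, y, z axes, in that order (R = Rz(yaw) Ry(pitch) Rx(roll)).
In Python, from cell import telemetry, eyes, env, models gives the robot as it stands. The module is installed in compiled form; this text tells all that it offers.
- The arm moves only by the tool drive_tool, never from a script. Its arguments are lists of equal length, an entry for each row: "angular": the turn, a rotation vector about the tool's x, y, z in rad, a list of three; "delta_pos": the shift along the tool's x, y, z in cm, a list of three; "gripper": the finger opening in cm, from 0 to 8.7. A call has 1 to 20 rows; each row shifts and turns the commanded pose from where the row before left it, along the tool's axes as they then stand; what a row does not reach is not made up. A row lasts 1/10 s, in which the tool goes at most 50 mm and 8.59 degrees, less where a joint would pass 70% of its speed; a pose out of reach is approached as far as the arm can. A call with a gripper value outside its range is refused whole. The fingers move at their own pace and stop on an object; "squeeze" is the grip in N (left out, the last holds). Time passes only in rows, so rows that do not move let the fingers close. It gives the time, the measured TCP pose, the force, the opening and the grip force at its end, in the units of the state.
- telemetry.get_obs(): the state, without advancing time (a new reading comes with each control period).
- eyes.read_camera(name): name is "side" or "top"; returns a dict with "pixels" (420x560x3 uint8, red, green, blue), "mtx" (3x3 intrinsics, pixels), "D" ([k1, k2, p1, p2, k3] as OpenCV has them; the pictures are not rectified), "origin" and "orientation" of the camera in the world. Camera axes: x right, y down, z forward; pixel columns grow to the right and rows downward; lengths in m; the calibration is good to about 2 mm. A picture is of the moment at which its call begins. There is no depth.
- env.sign_off(): hands the job in; it is judged then, once.
Trained networks look in a picture, given as the dict that the camera call returned (one of the last four; its "shot" number tells which), for a name from the list of things; names that differ only in an ending like _2 or _b are one class to them, and where a whole thing is asked for, a point or a joint stands for the part that bears it (a point fixed in the world has none). Each returns a list of dicts, best first, with "p" (0 to 1); they miss things now and then, are a little off and sometimes report something else, mostly with a low value. They report only what shows in the picture. A call takes as long as a camera call.
- models.search_frame(picture, target): "centre" ([column, row] in pixels, amid what is visible of it).
- models.cut_out(picture, target): "pixels" (420x560 bool, what is visible of it) and "centre" ([column, row] in pixels, amid what is visible of it).
The state is a dict: "time_s": time; "qpos": joint angles; "joint_velocities": joint speeds; "effort": joint torques, N m; "tool_pos": TCP position; "tool_rot": TCP orientation; "force": force on the tool from outside, world axes, zero at the start; "wrist_torque": the same for the moment, N m; "grip_width": finger opening in m; "grasp_force": force on a finger pad.
Only numpy, scipy, OpenCV 4.12 (cv2) and the standard library are available. Lean on these libraries where they do the work, as an engineer would, in place of code of your own. Each camera call takes 0.05 s, during which the arm holds its last target. There are 200 camera calls.

## Working session

There is one attempt and no reset: what is moved stays moved. The work goes in short steps, Python scripts to look and compute and a tool call to move; the robot and the scene stay as the last step left them, time stands still between calls to the robot, and variables do not carry over. Pictures are saved under pics/ and viewed, at most 10 in all, crops included, and the job is handed in when it is done.

Besides the shell and the picture viewer there is one more tool, called after "Call:" as name(argument=value, ...), one argument or row to a line, values as JSON. drive_tool: Moves the arm, as the interface text tells. Its arguments: {"type":"object","properties":{"angular":{"type":"array","items":{"type":"array","items":{"type":"number"}}},"delta_pos":{"type":"array","items":{"type":"array","items":{"type":"number"}}},"gripper":{"type":"array","items":{"type":"number"}},"squeeze":{"type":"number"}},"required":["angular","delta_pos","gripper"]}

```bash
mkdir -p pics; cat > h.py <<'E'
import numpy as np, cv2
from scipy.spatial.transform import Rotation as R
from cell import telemetry, eyes, env, models
def shot(n): return eyes.read_camera(n)
def cam_R(p):
    o=np.array(p["orientation"],float)
    return o if o.shape==(3,3) else R.from_euler('xyz',o,degrees=True).as_matrix()
def ray(p,c):
    u=cv2.undistortPoints(np.array([[c]],float),np.array(p["mtx"]),np.array(p["D"]))[0,0]
    return np.array(p["origin"]),cam_R(p)@np.array([u[0],u[1],1])
def at_z(p,c,z):
    o,d=ray(p,c); return o+d*(z-o[2])/d[2]
def proj(p,X):
    M=cam_R(p); rv=cv2.Rodrigues(M.T)[0]; t=-M.T@np.array(p["origin"])
    return cv2.projectPoints(np.array([X],float).reshape(-1,1,3),rv,t,np.array(p["mtx"]),np.array(p["D"]))[0].reshape(-1,2)
def save(p,f,s=1): cv2.imwrite(f,cv2.resize(p["pixels"][:,:,::-1],None,fx=s,fy=s))
E
python3 - <<'E'
from h import *
print(telemetry.get_obs(), env.finger_overhang)
for n in("top","side"):
    p=shot(n); save(p,f"pics/{n}0.png",1.4)
    print(n,p["origin"],p["orientation"])
    for t,z in [("console",.05),("isolator_grip",.112),("selector_grip",.112),("stop_post",.06),("tongue",.06),("dropper_bottle",.08)]:
        for d in models.search_frame(p,t)[:2]: print(t,np.round(d["centre"],1),round(d["p"],2),np.round(at_z(p,d["centre"],z),4))
E
```

```text
{'time_s': 0.0, 'qpos': array([65.95256992, 18.44035268, -4.01757939, 83.17575946,  1.2958179 ,
       78.5386597 , -3.25943441]), 'joint_velocities': array([-0.01403932,  0.06860479,  0.03105921,  0.05919861, -0.03886463,
       -0.03234154, -0.05791841]), 'effort': array([ 2.13729090e-04, -4.91291785e+01, -4.03624177e-01, -3.12529063e+01,
       -6.39108382e-02,  4.38970432e-02,  1.89111643e-04]), 'tool_pos': array([ 0.27296479, -0.58933163,  0.23543958]), 'tool_rot': array([-1.79890524e+02,  5.82007737e-03,  2.48598766e+01]), 'force': array([-0.22755404,  0.57468128, -0.63024526]), 'wrist_torque': array([ 0.02589277,  0.01431426, -0.01952944]), 'grasp_force': 0.0, 'grip_width': 0.08705508820033489} 0.014
top [0.40067216 0.02466533 1.14336838] [-1.66722885e+02 -6.81413737e-02 -9.47115349e+01]
console [231.4 230.9] 0.8 [0.605  0.0866 0.05  ]
isolator_grip [262.3 246.4] 0.84 [0.5586 0.0263 0.112 ]
selector_grip [201.1 234.4] 0.65 [0.5914 0.1414 0.112 ]
stop_post [268.2 218.2] 0.38 [0.6231 0.0099 0.06  ]
dropper_bottle [159.4 189.7] 0.62 [0.6954 0.2238 0.08  ]
side [0.59507343 0.58272951 0.74180763] [-1.37899851e+02  3.73953607e-02 -1.77227237e+02]
console [280.2 275.7] 0.56 [0.6147 0.1334 0.05  ]
isolator_grip [309.1 228.1] 0.74 [0.5575 0.0522 0.112 ]
isolator_grip [281.4 274. ] 0.51 [0.6109 0.1697 0.112 ]
selector_grip [288.8 272. ] 0.91 [0.5968 0.1645 0.112 ]
stop_post [277.6 222.5] 0.53 [ 0.6272 -0.0051  0.06  ]
stop_post [282.8 276.1] 0.34 [0.609  0.1406 0.06  ]
dropper_bottle [236.4 306.1] 0.56 [0.6937 0.2252 0.08  ]
```

View pics/top0.png

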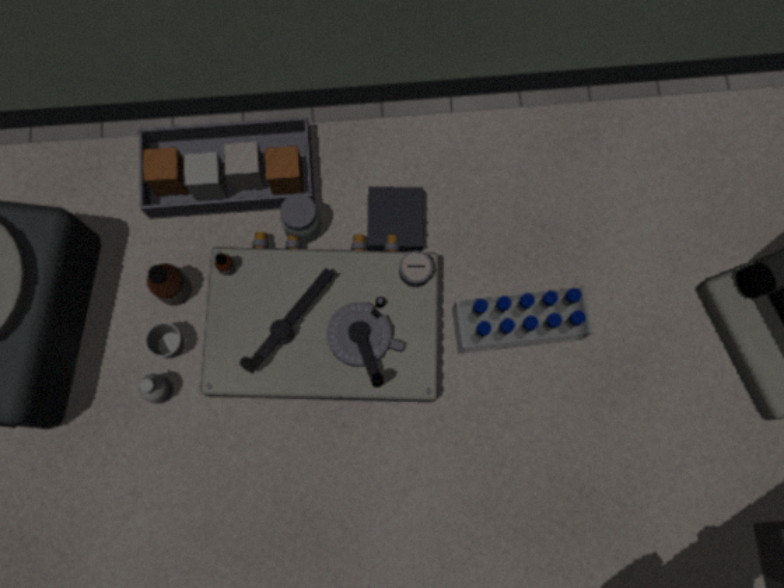

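View pics/side0.png

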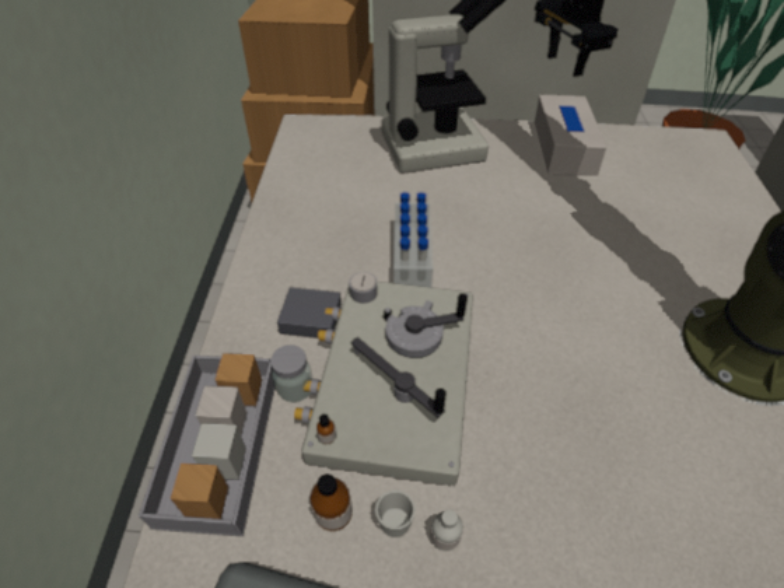

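Top view (1.4×): console corners are (212,248), (440,252), (437,399) and (203,394). The drum is at (360,333) with its lug at (398,345), and the post is at (380,301). The isolator grip top is at (377,380), the selector grip top at (248,364) and the bar's pin end at (330,273). The side view agrees.

```bash
cat > fit.py <<'E'
from h import *
from scipy.optimize import least_squares
def W(q,P): # console->world
    c,s=np.cos(q[2]),np.sin(q[2]); P=np.atleast_2d(P)
    return np.c_[q[0]+c*P[:,0]-s*P[:,1], q[1]+s*P[:,0]+c*P[:,1], P[:,2]]
E
python3 - <<'E'
from fit import *
pt=shot("top"); ps=shot("side")
C=np.array([[.11,.17,.05],[.11,-.17,.05],[-.11,-.17,.05],[-.11,.17,.05]])
top=np.array([[212,248],[440,252],[437,399],[203,394]])/1.4
side=np.array([[306,459],[347,284],[472,292],[459,474]])/1.4
f=lambda q:np.r_[(proj(pt,W(q,C))-top).ravel(),(proj(ps,W(q,C))-side).ravel()]
r=least_squares(f,[.61,.08,0],loss='soft_l1'); q=r.x; print(q,np.degrees(q[2]),np.round(f(q),1))
iso=W(q,[-.02,-.055,.09])[0]; sel=W(q,[-.02,.055,.09])[0]; print("iso",iso,"sel",sel)
for n,a,rad,pxs in(("iso",iso,.075,((377,379),(462,299))),("sel",sel,.065,((248,362),(439,394)))):
  for p,px in zip((pt,ps),pxs):
    X=at_z(p,np.array(px)/1.4,.127); d=X-a; print(n,np.round(X,4),"r",np.hypot(d[0],d[1]).round(4),"ang",np.degrees(np.arctan2(d[1],d[0])).round(1))
for p,px in((pt,(380,300)),(ps,(388,313))): X=at_z(p,np.array(px)/1.4,.07); print("post",X,np.hypot(*(X-iso)[:2]))
X=at_z(pt,np.array((398,345))/1.4,.065);d=X-iso;print("lug",X,np.hypot(*d[:2]),np.degrees(np.arctan2(d[1],d[0])))
np.save("q.npy",q)
E
```

```text
[ 0.60897743  0.0892944  -0.09750435] -5.586587529825283 [-1.4 -1.2 -1.1 -1.6  1.4 -0.2 -2.4  0.9 -3.5 -4.8  1.5 -4.8  0.9 -1.1
  1.6  0.3]
iso [0.58371818 0.03650264 0.09      ] sel [0.59442667 0.14598016 0.09      ]
iso [0.5098 0.0169 0.127 ] r 0.0765 ang -165.1
iso [0.5136 0.0222 0.127 ] r 0.0715 ang -168.5
sel [0.5466 0.1867 0.127 ] r 0.0628 ang 139.6
sel [0.5504 0.193  0.127 ] r 0.0644 ang 133.1
post [0.62857327 0.00285718 0.07      ] 0.05607134876168646
post [0.62760808 0.00677055 0.07      ] 0.05301245624307299
lug [ 0.56215487 -0.01741715  0.065     ] 0.05807168019118143 -111.79719084328195
```

Call:
drive_tool(
  angular=[
    [0, 0, 0],
    [0, 0, 0],
    [0, 0, 0],
    [0, 0, 0],
    [0, 0, 0],
    [0, 0, 0],
    [0, 0, 0],
    [0, 0, 0],
    [0, 0, 0],
    [0, 0, 0],
    [0, 0, 0],
    [0, 0, 0],
    [0, 0, 0],
    [0, 0, 0],
    [0, 0, 0],
    [0, 0, 0],
    [0, 0, 0],
    [0, 0, 0],
    [0, 0, 0.1],
    [0, 0, 0.1],
  ],
  delta_pos=[
    [2.62, -2.51, 0],
    [2.62, -2.51, 0],
    [2.62, -2.51, 0],
    [2.62, -2.51, 0],
    [2.62, -2.51, 0],
    [2.62, -2.51, 0],
    [2.62, -2.51, 0],
    [2.62, -2.51, 0],
    [2.62, -2.51, 0],
    [2.62, -2.51, 0],
    [2.62, -2.51, 0],
    [2.62, -2.51, 0],
    [2.62, -2.51, 0],
    [2.62, -2.51, 0],
    [2.62, -2.51, 0],
    [2.62, -2.51, 0],
    [2.62, -2.51, 0],
    [2.62, -2.51, 0],
    [0, 0, 0],
    [0, 0, 0],
  ],
  gripper=[8.7, 8.7, 8.7, 8.7, 8.7, 8.7, 8.7, 8.7, 8.7, 8.7, 8.7, 8.7, 8.7, 8.7, 8.7, 8.7, 8.7, 8.7, 8.7, 8.7],
  squeeze=12,
)

```text
time_s: 2.8
tool_pos: [0.5114, 0.02, 0.2366]
tool_rot: [-180.0, -0.0, 13.4]
force: [0.6, -0.9, 1.7]
grip_width: 0.0874
grasp_force: 0.0
```

Call:
drive_tool(
  angular=[
    [0, 0, 0],
    [0, 0, 0],
    [0, 0, 0],
    [0, 0, 0],
    [0, 0, 0],
    [0, 0, 0],
    [0, 0, 0],
    [0, 0, 0],
    [0, 0, 0],
    [0, 0, 0],
    [0, 0, 0],
    [0, 0, 0],
    [0, 0, 0],
  ],
  delta_pos=[
    [0, 0, 2],
    [0, 0, 2.5],
    [0, 0, 2.5],
    [0, 0, 2.5],
    [0, 0, 2],
    [0, 0, 1.2],
    [0, 0, 0.4],
    [0, 0, 0],
    [0, 0, 0],
    [0, 0, 0],
    [0, 0, 0],
    [0, 0, 0],
    [0, 0, 0],
  ],
  gripper=[8.7, 8.7, 8.7, 8.7, 8.7, 8.7, 8.7, 1, 1, 1, 1, 1, 1],
  squeeze=12,
)

```text
time_s: 4.1
tool_pos: [0.5113, 0.0183, 0.1058]
tool_rot: [180.0, -0.0, 13.4]
force: [0.3, -0.2, -0.1]
grip_width: 0.0468
grasp_force: 0.0
```

```bash
python3 - <<'E'
from h import *
o=telemetry.get_obs(); print({k:np.round(o[k],2) for k in("qpos","force","wrist_torque","grip_width","grasp_force")})
p=shot("side"); cv2.imwrite("pics/s1.png",cv2.resize(p["pixels"][170:350,190:400,::-1],None,fx=3,fy=3))
E
```

```text
{'qpos': array([ 28.96,  10.7 , -36.8 , 110.44,   7.31,  61.14, -87.5 ]), 'force': array([ 0.29, -0.16, -0.1 ]), 'wrist_torque': array([ 0.03,  0.06, -0.01]), 'grip_width': np.float64(0.05), 'grasp_force': np.float64(0.0)}
```

View pics/s1.png

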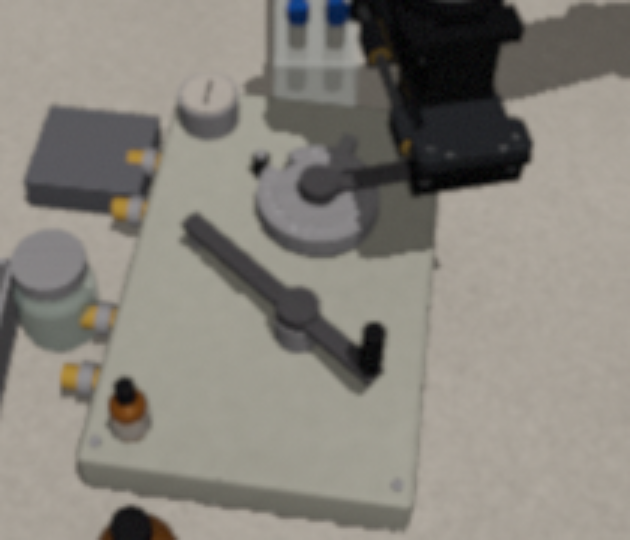

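The gripper is over the isolator grip, the scene is undisturbed and the fingers are still closing. I'll finish the close.

Call:
drive_tool(
  angular=[
    [0, 0, 0],
    [0, 0, 0],
    [0, 0, 0],
    [0, 0, 0],
    [0, 0, 0],
    [0, 0, 0],
    [0, 0, 0],
  ],
  delta_pos=[
    [0, 0, 0],
    [0, 0, 0],
    [0, 0, 0],
    [0, 0, 0],
    [0, 0, 0],
    [0, 0, 0],
    [0, 0, 0],
  ],
  gripper=[1, 1, 1, 1, 1, 1, 1],
  squeeze=12,
)

```text
time_s: 4.85
tool_pos: [0.511, 0.0177, 0.1055]
tool_rot: [180.0, 0.0, 13.4]
force: [-0.4, -3.7, 1.0]
grip_width: 0.0158
grasp_force: 12.0
```

Call:
drive_tool(
  angular=[
    [0, 0, -0.06],
    [0, 0, -0.06],
    [0, 0, -0.06],
    [0, 0, -0.06],
    [0, 0, -0.06],
    [0, 0, -0.06],
    [0, 0, -0.06],
    [0, 0, -0.06],
    [0, 0, -0.06],
    [0, 0, -0.06],
    [0, 0, -0.06],
    [0, 0, -0.06],
    [0, 0, 0],
  ],
  delta_pos=[
    [0.0135, 0.45, 0],
    [0.0135, 0.45, 0],
    [0.0135, 0.45, 0],
    [0.0135, 0.45, 0],
    [0.0135, 0.45, 0],
    [0.0135, 0.45, 0],
    [0.0135, 0.45, 0],
    [0.0135, 0.45, 0],
    [0.0135, 0.45, 0],
    [0.0135, 0.45, 0],
    [0.0135, 0.45, 0],
    [0.0135, 0.45, 0],
    [0, 0, 0],
  ],
  gripper=[1, 1, 1, 1, 1, 1, 1, 1, 1, 1, 1, 1, 1],
  squeeze=12,
)

```text
time_s: 6.15
tool_pos: [0.5402, -0.0254, 0.1054]
tool_rot: [-179.9, 0.1, 54.7]
force: [-4.6, -2.2, 4.1]
grip_width: 0.0155
grasp_force: 12.0
```

```bash
python3 - <<'E'
from h import *
o=telemetry.get_obs(); print({k:np.round(o[k],4) for k in("qpos","force","tool_pos","grip_width","grasp_force")})
p=shot("side"); cv2.imwrite("pics/s2.png",cv2.resize(p["pixels"][170:290,220:380,::-1],None,fx=4.5,fy=4.5))
E
```

```text
{'qpos': array([ 35.0857,  15.1945, -39.6368, 106.3866,  10.8568,  62.3395,
       -44.0028]), 'force': array([-4.6118, -2.202 ,  4.1108]), 'tool_pos': array([ 0.5402, -0.0254,  0.1054]), 'grip_width': np.float64(0.0155), 'grasp_force': np.float64(11.9989)}
```

View pics/s2.png

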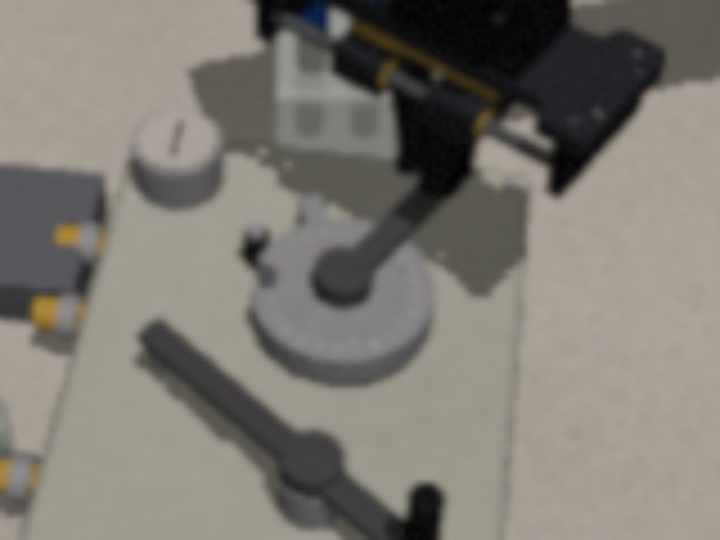

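Lug at about (312,210) and post at about (255,245): roughly 0.35–0.45 rad remain. I'll go on slowly.

Call:
drive_tool(
  angular=[
    [0, 0, -0.04],
    [0, 0, -0.04],
    [0, 0, -0.04],
    [0, 0, -0.04],
    [0, 0, -0.03],
    [0, 0, -0.02],
    [0, 0, 0],
  ],
  delta_pos=[
    [0.006, 0.3, 0],
    [0.006, 0.3, 0],
    [0.006, 0.3, 0],
    [0.006, 0.3, 0],
    [0.003, 0.225, 0],
    [0.002, 0.15, 0],
    [0, 0, 0],
  ],
  gripper=[1, 1, 1, 1, 1, 1, 1],
)

```text
time_s: 6.9
tool_pos: [0.5537, -0.0334, 0.1054]
tool_rot: [-179.9, 0.1, 66.6]
force: [-3.3, -3.0, 1.8]
grip_width: 0.0158
grasp_force: 12.0
```

Call:
drive_tool(
  angular=[
    [0, 0, -0.02],
    [0, 0, -0.02],
    [0, 0, -0.02],
    [0, 0, 0],
  ],
  delta_pos=[
    [0.002, 0.15, 0],
    [0.002, 0.15, 0],
    [0.002, 0.15, 0],
    [0, 0, 0],
  ],
  gripper=[1, 1, 1, 1],
)

```text
time_s: 7.3
tool_pos: [0.5579, -0.0351, 0.1054]
tool_rot: [-179.9, 0.1, 70.1]
force: [-3.9, -3.7, 2.8]
grip_width: 0.0155
grasp_force: 12.0
```

Call:
drive_tool(
  angular=[
    [0, 0, -0.02],
    [0, 0, -0.02],
    [0, 0, 0],
  ],
  delta_pos=[
    [0.002, 0.15, 0],
    [0.002, 0.15, 0],
    [0, 0, 0],
  ],
  gripper=[1, 1, 1],
)

```text
time_s: 7.6
tool_pos: [0.5608, -0.0362, 0.1055]
tool_rot: [-179.9, 0.1, 72.3]
force: [-4.6, -3.7, 2.3]
grip_width: 0.0154
grasp_force: 12.0
```

```bash
python3 - <<'E'
from h import *
p=shot("side"); cv2.imwrite("pics/s3.png",cv2.resize(p["pixels"][195:265,260:340,::-1],None,fx=8,fy=8,interpolation=cv2.INTER_CUBIC))
E
```

```text
(no output)
```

View pics/s3.png

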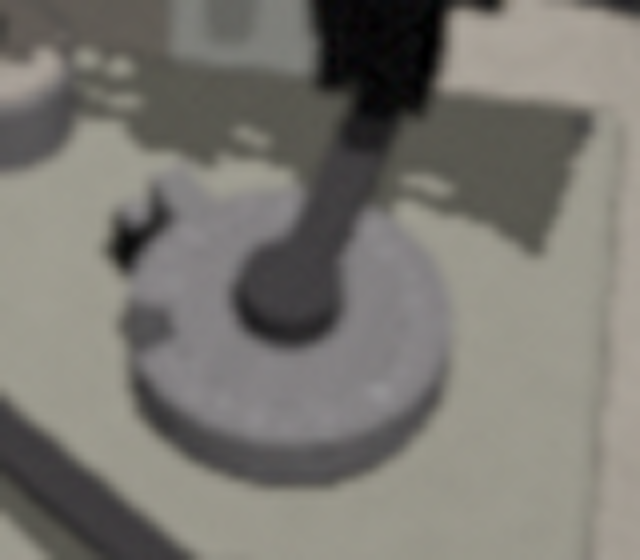

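The lug, at (180,195) in the crop, is almost on the post at (140,230). I'll continue in small steps and watch the force.

Call:
drive_tool(
  angular=[
    [0, 0, -0.013],
    [0, 0, -0.013],
    [0, 0, 0],
  ],
  delta_pos=[
    [0.001, 0.1, 0],
    [0.001, 0.1, 0],
    [0, 0, 0],
  ],
  gripper=[1, 1, 1],
)

```text
time_s: 7.95
tool_pos: [0.5626, -0.0368, 0.1055]
tool_rot: [-179.9, 0.1, 73.8]
force: [-3.6, -3.5, 2.6]
grip_width: 0.0156
grasp_force: 12.0
```

Call:
drive_tool(
  angular=[
    [0, 0, -0.013],
    [0, 0, -0.013],
    [0, 0, 0],
  ],
  delta_pos=[
    [0.001, 0.1, 0],
    [0.001, 0.1, 0],
    [0, 0, 0],
  ],
  gripper=[1, 1, 1],
)

```text
time_s: 8.25
tool_pos: [0.5646, -0.0373, 0.1055]
tool_rot: [-179.9, 0.1, 75.3]
force: [-4.2, -3.5, 2.7]
grip_width: 0.0156
grasp_force: 12.0
```

Call:
drive_tool(
  angular=[
    [0, 0, -0.013],
    [0, 0, -0.013],
    [0, 0, 0],
  ],
  delta_pos=[
    [0.001, 0.1, 0],
    [0.001, 0.1, 0],
    [0, 0, 0],
  ],
  gripper=[1, 1, 1],
)

```text
time_s: 8.55
tool_pos: [0.5666, -0.0379, 0.1055]
tool_rot: [-179.9, 0.1, 76.8]
force: [-3.3, -3.6, 3.7]
grip_width: 0.0156
grasp_force: 12.0
```

Call:
drive_tool(
  angular=[
    [0, 0, -0.013],
    [0, 0, -0.013],
    [0, 0, 0],
  ],
  delta_pos=[
    [0.001, 0.1, 0],
    [0.001, 0.1, 0],
    [0, 0, 0],
  ],
  gripper=[1, 1, 1],
)

```text
time_s: 8.85
tool_pos: [0.5677, -0.0382, 0.1054]
tool_rot: [-179.8, 0.1, 78.3]
force: [-7.1, -3.6, 4.6]
grip_width: 0.0151
grasp_force: 12.0
```

Contact: 1.1 mm moved for 2 mm commanded, and the force is rising. I'll press a little more and hold.

Call:
drive_tool(
  angular=[
    [0, 0, 0],
    [0, 0, 0],
    [0, 0, 0],
  ],
  delta_pos=[
    [0, 0.08, 0],
    [0, 0, 0],
    [0, 0, 0],
  ],
  gripper=[1, 1, 1],
)

```text
time_s: 9.15
tool_pos: [0.5678, -0.0382, 0.1053]
tool_rot: [-179.7, 0.1, 78.3]
force: [-7.7, -3.2, 7.8]
grip_width: 0.0158
grasp_force: 12.0
```

Call:
drive_tool(
  angular=[
    [0, 0, 0],
    [0, 0, 0],
    [0, 0, 0],
  ],
  delta_pos=[
    [0, 0.1, 0],
    [0, 0, 0],
    [0, 0, 0],
  ],
  gripper=[1, 1, 1],
)

```text
time_s: 9.45
tool_pos: [0.5679, -0.0383, 0.1053]
tool_rot: [-179.6, 0.1, 78.3]
force: [-10.2, -3.0, 7.4]
grip_width: 0.0155
grasp_force: 12.0
```

Firmly home: about 9 N on the post. I'll ease off, release and lift while turning for the selector.

Call:
drive_tool(
  angular=[
    [0, 0, 0],
    [0, 0, 0],
    [0, 0, 0],
    [0, 0, 0],
    [0, 0, 0],
    [0, 0, 0],
    [0, 0, 0],
    [0, 0, 0],
    [0, 0, -0.101],
    [0, 0, -0.101],
    [0, 0, -0.101],
    [0, 0, -0.101],
    [0, 0, -0.101],
    [0, 0, -0.101],
    [0, 0, -0.101],
    [0, 0, -0.101],
    [0, 0, -0.101],
    [0, 0, -0.101],
  ],
  delta_pos=[
    [0, -0.2, 0],
    [0, 0, 0],
    [0, 0, 0],
    [0, 0, 0],
    [0, 0, 0],
    [0, 0, 0],
    [0, 0, -1.5],
    [0, 0, -2],
    [0, 0, -2.5],
    [0, 0, -2.5],
    [0, 0, 0],
    [0, 0, 0],
    [0, 0, 0],
    [0, 0, 0],
    [0, 0, 0],
    [0, 0, 0],
    [0, 0, 0],
    [0, 0, 0],
  ],
  gripper=[1, 1, 5, 5, 5, 5, 5, 5, 7, 7, 7, 7, 7, 7, 7, 7, 7, 7],
)

```text
time_s: 11.25
tool_pos: [0.5695, -0.0375, 0.1918]
tool_rot: [180.0, 0.1, 136.5]
force: [-0.3, 0.1, -0.1]
grip_width: 0.0701
grasp_force: 0.0
```

```bash
python3 - <<'E'
from fit import *
q=np.load("q.npy"); o=telemetry.get_obs(); t=o["tool_pos"]; yaw=np.radians(o["tool_rot"][2]); print(o["qpos"].round(1),o["tool_rot"],o["force"].round(1))
tx=np.array([np.cos(yaw),np.sin(yaw)]); ty=np.array([np.sin(yaw),-np.cos(yaw)])
d=np.array([.5485,.190])-t[:2]; print("to sel grip cm", d@tx*100,d@ty*100)
p=shot("side"); cv2.imwrite("pics/s4.png",cv2.resize(p["pixels"][190:310,230:350,::-1],None,fx=4.8,fy=4.8,interpolation=cv2.INTER_CUBIC))
E
```

```text
[ 45.8  16.9 -52.5  96.8  13.9  73.1  36.9] [1.79953535e+02 6.22886814e-02 1.36477779e+02] [-0.3  0.1 -0.1]
to sel grip cm 17.188951174903217 15.050355389673847
```

View pics/s4.png

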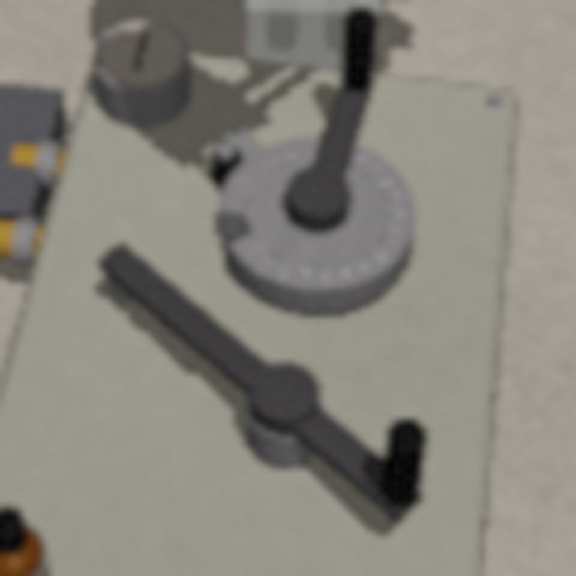

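The drum stays home: lug at the post (230,155), slot at (232,225). Now to the selector grip, at (405,465) in the crop.

Call:
drive_tool(
  angular=[
    [0, 0, 0],
    [0, 0, 0],
    [0, 0, 0],
    [0, 0, 0],
    [0, 0, 0],
    [0, 0, 0],
    [0, 0, 0],
    [0, 0, 0],
    [0, 0, 0],
    [0, 0, 0],
    [0, 0, 0],
    [0, 0, 0],
    [0, 0, 0],
    [0, 0, 0],
    [0, 0, 0],
  ],
  delta_pos=[
    [2.15, 1.88, 0],
    [2.15, 1.88, 0],
    [2.15, 1.88, 0],
    [2.15, 1.88, 0],
    [2.15, 1.88, 0],
    [2.15, 1.88, 0],
    [2.15, 1.88, 0],
    [2.15, 1.88, 0],
    [0, 0, 0],
    [0, 0, 1.5],
    [0, 0, 2.5],
    [0, 0, 2.5],
    [0, 0, 1.5],
    [0, 0, 0.6],
    [0, 0, 0],
  ],
  gripper=[8, 8, 8, 8, 8, 8, 8, 8, 8, 8, 8, 8, 8, 8, 8],
)

```text
time_s: 12.8
tool_pos: [0.5487, 0.189, 0.1038]
tool_rot: [-179.9, -0.0, 136.2]
force: [-1.3, -0.1, -0.2]
grip_width: 0.0801
grasp_force: 0.0
```

Call:
drive_tool(
  angular=[
    [0, 0, 0],
    [0, 0, 0],
    [0, 0, 0],
    [0, 0, 0],
    [0, 0, 0],
    [0, 0, 0],
    [0, 0, 0],
    [0, 0, 0],
    [0, 0, 0],
    [0, 0, 0],
    [0, 0, 0],
    [0, 0, 0],
  ],
  delta_pos=[
    [0, 0, 0],
    [0, 0, 0],
    [0, 0, 0],
    [0, 0, 0],
    [0, 0, 0],
    [0, 0, 0],
    [0, 0, 0],
    [0, 0, 0],
    [0, 0, 0],
    [0, 0, 0],
    [0, 0, 0],
    [0, 0, 0],
  ],
  gripper=[1, 1, 1, 1, 1, 1, 1, 1, 1, 1, 1, 1],
  squeeze=12,
)

```text
time_s: 14.0
tool_pos: [0.5487, 0.1897, 0.1045]
tool_rot: [-180.0, 0.0, 136.2]
force: [-0.1, -0.6, 0.4]
grip_width: 0.0154
grasp_force: 12.0
```

Call:
drive_tool(
  angular=[
    [0, 0, 0.05],
    [0, 0, 0.05],
    [0, 0, 0.05],
    [0, 0, 0.05],
    [0, 0, 0.05],
    [0, 0, 0.05],
    [0, 0, 0.03],
    [0, 0, 0],
  ],
  delta_pos=[
    [-0.008, 0.325, 0],
    [-0.008, 0.325, 0],
    [-0.008, 0.325, 0],
    [-0.008, 0.325, 0],
    [-0.008, 0.325, 0],
    [-0.008, 0.325, 0],
    [-0.003, 0.195, 0],
    [0, 0, 0],
  ],
  gripper=[1, 1, 1, 1, 1, 1, 1, 1],
)

```text
time_s: 14.8
tool_pos: [0.5658, 0.2028, 0.1045]
tool_rot: [-180.0, -0.0, 117.3]
force: [-2.1, -0.3, 1.3]
grip_width: 0.0152
grasp_force: 12.0
```

```bash
python3 - <<'E'
from h import *
p=shot("side"); cv2.imwrite("pics/s5.png",cv2.resize(p["pixels"][195:275,240:340,::-1],None,fx=6,fy=6,interpolation=cv2.INTER_CUBIC))
E
```

```text
(no output)
```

View pics/s5.png

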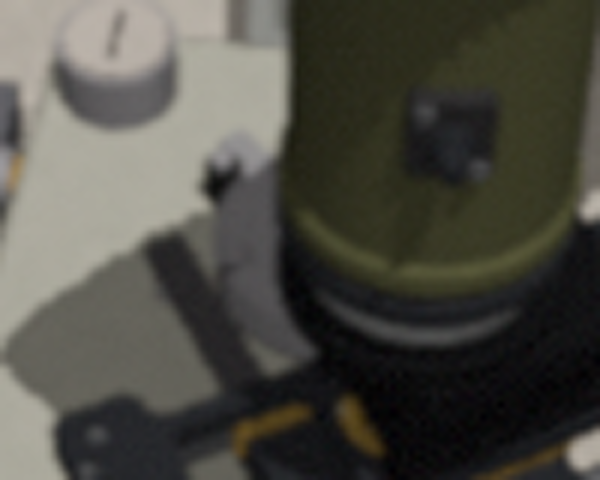

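The bar end, at (175,250), is nearing the drum; the lug is still at the post (225,165). Small steps now.

Call:
drive_tool(
  angular=[
    [0, 0, 0.02],
    [0, 0, 0.02],
    [0, 0, 0.02],
    [0, 0, 0],
  ],
  delta_pos=[
    [-0.001, 0.13, 0],
    [-0.001, 0.13, 0],
    [-0.001, 0.13, 0],
    [0, 0, 0],
  ],
  gripper=[1, 1, 1, 1],
)

```text
time_s: 15.25
tool_pos: [0.5695, 0.2046, 0.1044]
tool_rot: [-180.0, -0.0, 113.9]
force: [-2.7, -0.5, 1.4]
grip_width: 0.0156
grasp_force: 12.0
```

Call:
drive_tool(
  angular=[
    [0, 0, 0.02],
    [0, 0, 0.02],
    [0, 0, 0],
  ],
  delta_pos=[
    [-0.001, 0.13, 0],
    [-0.001, 0.13, 0],
    [0, 0, 0],
  ],
  gripper=[1, 1, 1],
)

```text
time_s: 15.55
tool_pos: [0.5719, 0.2057, 0.1045]
tool_rot: [180.0, -0.0, 111.6]
force: [-3.2, 0.4, 1.8]
grip_width: 0.0159
grasp_force: 12.0
```

Call:
drive_tool(
  angular=[
    [0, 0, 0.02],
    [0, 0, 0.02],
    [0, 0, 0],
  ],
  delta_pos=[
    [-0.001, 0.13, 0],
    [-0.001, 0.13, 0],
    [0, 0, 0],
  ],
  gripper=[1, 1, 1],
)

```text
time_s: 15.85
tool_pos: [0.5744, 0.2066, 0.1045]
tool_rot: [180.0, -0.0, 109.3]
force: [-2.8, 1.8, 1.6]
grip_width: 0.0157
grasp_force: 12.0
```

Call:
drive_tool(
  angular=[
    [0, 0, 0.02],
    [0, 0, 0.01],
    [0, 0, 0],
  ],
  delta_pos=[
    [-0.001, 0.13, 0],
    [-0.001, 0.065, 0],
    [0, 0, 0],
  ],
  gripper=[1, 1, 1],
)

```text
time_s: 16.15
tool_pos: [0.5762, 0.2072, 0.1044]
tool_rot: [180.0, -0.0, 107.6]
force: [-3.8, 1.9, 1.0]
grip_width: 0.0151
grasp_force: 12.0
```

Call:
drive_tool(
  angular=[
    [0, 0, 0.015],
    [0, 0, 0.015],
    [0, 0, 0],
  ],
  delta_pos=[
    [-0.001, 0.1, 0],
    [-0.001, 0.1, 0],
    [0, 0, 0],
  ],
  gripper=[1, 1, 1],
)

```text
time_s: 16.45
tool_pos: [0.5781, 0.2079, 0.1045]
tool_rot: [180.0, -0.0, 105.8]
force: [-3.5, 1.9, 0.8]
grip_width: 0.0157
grasp_force: 12.0
```

Call:
drive_tool(
  angular=[
    [0, 0, 0.015],
    [0, 0, 0.015],
    [0, 0, 0],
  ],
  delta_pos=[
    [-0.001, 0.1, 0],
    [-0.001, 0.1, 0],
    [0, 0, 0],
  ],
  gripper=[1, 1, 1],
)

```text
time_s: 16.75
tool_pos: [0.5801, 0.2084, 0.1045]
tool_rot: [180.0, -0.0, 104.1]
force: [-4.2, 4.1, -0.2]
grip_width: 0.0157
grasp_force: 12.0
```

Call:
drive_tool(
  angular=[
    [0, 0, 0.015],
    [0, 0, 0],
  ],
  delta_pos=[
    [-0.001, 0.1, 0],
    [0, 0, 0],
  ],
  gripper=[1, 1],
)

```text
time_s: 16.95
tool_pos: [0.5803, 0.2085, 0.1045]
tool_rot: [-179.9, -0.0, 103.3]
force: [-5.5, 2.1, 0.3]
grip_width: 0.0158
grasp_force: 12.0
```

Call:
drive_tool(
  angular=[
    [0, 0, 0],
    [0, 0, 0],
    [0, 0, 0],
  ],
  delta_pos=[
    [0, 0.1, 0],
    [0, 0.05, 0],
    [0, 0, 0],
  ],
  gripper=[1, 1, 1],
)

```text
time_s: 17.25
tool_pos: [0.5804, 0.2085, 0.1044]
tool_rot: [-179.7, 0.0, 103.3]
force: [-9.5, 0.8, 4.2]
grip_width: 0.0155
grasp_force: 12.0
```

Bottomed firmly: about 4 N at the pin. I'll ease off, open, lift and check.

Call:
drive_tool(
  angular=[
    [0, 0, 0],
    [0, 0, 0],
    [0, 0, 0],
    [0, 0, 0],
    [0, 0, 0],
    [0, 0, 0],
    [0, 0, 0],
    [0, 0, 0],
    [0, 0, 0],
    [0, 0, 0],
    [0, 0, 0],
    [0, 0, 0],
    [0, 0, 0],
    [0, 0, 0],
    [0, 0, 0],
  ],
  delta_pos=[
    [0, -0.15, 0],
    [0, 0, 0],
    [0, 0, 0],
    [0, 0, 0],
    [0, 0, 0],
    [0, 0, 0],
    [0, 0, -1.5],
    [0, 0, -2.5],
    [0, 0, -3],
    [0, 0, -3],
    [2, 0, -2],
    [4, 0, 0],
    [4, 0, 0],
    [3, 0, 0],
    [0, 0, 0],
  ],
  gripper=[1, 1, 5, 5, 5, 5, 5, 5, 5, 5, 5, 5, 5, 5, 5],
)

```text
time_s: 18.75
tool_pos: [0.5479, 0.3411, 0.2263]
tool_rot: [179.9, -0.2, 103.8]
force: [-0.3, 0.4, -0.1]
grip_width: 0.0498
grasp_force: 0.0
```

```bash
python3 - <<'E'
from fit import *
q=np.load("q.npy"); p=shot("top"); cv2.imwrite("pics/t6.png",cv2.resize(p["pixels"][160:300,130:330,::-1],None,fx=4,fy=4,interpolation=cv2.INTER_CUBIC))
o=telemetry.get_obs(); print(o["force"].round(1),o["tool_pos"])
c,s=np.cos(q[2]),np.sin(q[2]); sel=W(q,[-.02,.055,.082])[0]
for a in(.68,.80):
    th=np.radians(-74.8)+(.80-a); X=sel+.103*np.array([np.cos(th),np.sin(th),0]); print(a,(proj(p,X)[0]-[130,160])*4)
    X=sel-.065*np.array([np.cos(th),np.sin(th),0])+[0,0,.045]; print("grip",(proj(p,X)[0]-[130,160])*4)
E
```

```text
[-0.5 -0.3 -0.6] [0.54956962 0.33793851 0.22591193]
0.68 [469.71371155 210.85836155]
grip [144.83684047 348.16514705]
0.8 [479.33609107 233.15502122]
grip [138.93706516 333.07126796]
```

View pics/t6.png

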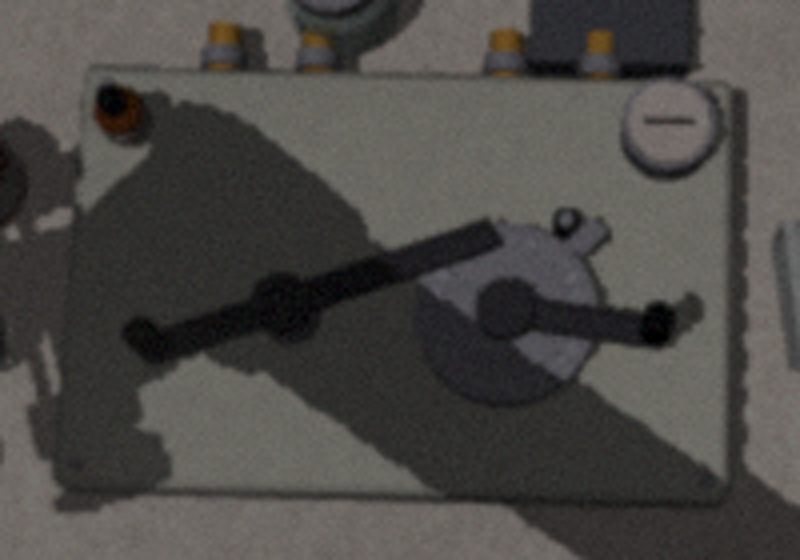

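The bar's pin end is at (485,232), matching the predicted home point (479,233) inside the drum's rim. The lug is at the post (570,225), and the gripper is clear.

```bash
python3 -c "
from cell import env; print(env.sign_off())"
```

```text
the job is handed in; nothing more can be done
None
```

The job is handed in after about 19 s of robot time: I brought the isolator drum home against its stop post (about 9 N), turned the selector until its pin bottomed in the slot (about 4 N), and released both handles; the sign-off gave no verdict.

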